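# Switch on the kiln at its recessed press-to-turn knob

## Robot

A 6-joint arm with a two-finger parallel gripper is mounted at the origin on the work surface. World frame = base frame: x ahead of the robot, y to its left, z up, the work surface at z = 0. Lengths are in mm, angles in rad, forces in N, time in s.
With the tool pointing down it reaches from about 275 to 825 mm from the base axis. Payload 5.2 kg.
Tool frame: the origin (TCP) lies at the very end of the fingers, on their centre line; the grasp point (between the pads) lies 19 mm behind it; z points along the fingers, y is the line along which they close (so a half turn about z gives the same grasp; the last joint's range is limited). The gripper opens to 93 mm and grips with 3 to 60 N. Pads are 15 mm wide; open, the fingers measure 128 mm over their backs; the gripper's body (75 mm by 188 mm) begins 65 mm behind the grasp point.
Start: joints at [1.015, 0.259, 1.535, -0, 1.348, -0.203], TCP at [190.018, 516.137, 179.953] pointing down, gripper open.
Joint ranges: [-3.14, 3.14], [-0.91, 2.08], [0.19, 2.58], [-1.22, 4.36], [0.22, 2.71], [-3.12, 3.12]. Speed limits (rad/s): [2.57, 2.57, 3.14, 3.14, 3.14, 3.14].

## Interface

Orientations are given as [roll, pitch, yaw] about the fixed x, y, z axes, in that order (R = Rz(yaw) Ry(pitch) Rx(roll)).
In Python, from bench import robot gives the robot as it stands. The module is installed in compiled form; this text tells all that it offers. Calls block until the motion is done:
- robot.move_ptp(position, orientation): joint-space move of the TCP to a pose.
- robot.move_linear(position, ori=None, speed=150, f_stop=None): straight line of the TCP; ori=None keeps the orientation; speed is the mean speed in mm/s. With f_stop (N) it stops when the force on the tool has changed by that much, and returns True; else False.
- robot.move_j(angles): joint-space move.
- robot.move_gripper(opening): opening from 0.0 (shut) to 1.0 (fully open); the grip force is fixed at half the most; returns when the fingers have stopped.
- robot.sleep(seconds).
- robot.inverse_kinematics(position, orientation): joint angles nearest the present ones, or None.
- robot.get_image(name): name is "scene" or "top" or "wrist"; returns a dict with "img" (480x640x3 uint8, blue, green, red), "fovy" (degrees; the focal length in pixels is half the picture's height over the tangent of half this angle, whatever the lens; pixels are square), "cx", "cy" (the principal point, pixels), "eye" and "orientation" of the camera in the world. Camera axes: x right, y down, z forward; pixel columns grow to the right and rows downward; lengths in mm; the calibration is good to about 2 mm. A picture is of the moment at which its call begins. There is no depth.
A pose or a line that the arm cannot do raises robot.MotionError and nothing moves.
- robot.hand_in(): hands the job in; it is judged then, once.
Readings, each from a call of its own:
- robot.current_t(): time.
- robot.current_qpos(): joint angles.
- robot.current_joint_vel(): joint speeds.
- robot.current_joint_efforts(): joint torques, N m.
- robot.current_tcp_pos(): TCP position.
- robot.current_eef_rot(): TCP orientation.
- robot.current_contact_force(): force on the tool from outside, world axes, zero at the start.
- robot.current_ft_torque(): the same for the moment, N m.
- robot.current_gripper_width(): opening from 0.0 (shut) to 1.0 (fully open).
- robot.current_finger_force(): force on a finger pad.
Only numpy, scipy, OpenCV 4.12 (cv2) and the standard library are available. Lean on these libraries where they do the work, as an engineer would, in place of code of your own. Each camera call takes 0.05 s, during which the arm holds its last target. There are 200 camera calls.

## Task

Someone left a clay fish lying across the recess of the kiln's control box: lay it flat on the plywood ware board. Then switch the kiln on: reach into the recess, press the knob in and turn it clockwise past its gate until you feel the end stop, and let it spring up so that it is caught in the on position. Do not force the knob against its stop or lean on the box, and leave the other things where they are.

Things in the scene. Friction and masses are not known exactly. Their poses are not given: they have to be found in the camera images.
- control_box: grey kiln control box, fixed, 200 (x) x 220 (y) x 110 mm (z); origin at the centre of its underside, z up. In the middle of its top is a round upright recess, 88 mm wide and 46 mm deep (floor 64 mm above the underside); the knob stands in it. Fingers must be nearly shut before they go in: 34 mm lie between each flat side of the knob's grip and the recess wall.
- recess_rim (a point): centre of the recess mouth, on the box's top face, 110 mm above its underside
- knob: black knob, turns about the box's z axis. Its grip is an upright bar 42 mm long (own x; white dash at the +x end), 20 mm wide (y), 26 mm tall (14 to 40 mm above the recess floor), on a foot 38 mm across. Off: its x points along the box's +y or up to 0.05 rad clockwise of it. On lies clockwise seen from above (+y towards +x of the box). Origin on the axis, level with the box's underside.
- knob_top (a point): centre of the top of the knob's grip, 6 mm below the rim when the knob is up, lower when pressed. Spring: 3 N to start, 1 N more per mm, bottom at 9 mm (12 N). Up, it turns only to a gate 0.10 to 0.70 rad from the box's +y; pressed 5 to 9 mm (8 to 12 N) it passes below the gate, 0.66 rad wide. Let go below the gate it stays 4.5 mm down.
- knob_mark (a point): white dash near the +x end of the grip's top, 14 mm from the knob's axis. Past the gate is the on notch, 0.12 rad wide, ended by a solid stop; in the notch a knob let go springs fully up and is caught. The stop lies 0.88 to 1.48 rad clockwise of the box's +y, differs each time and can only be felt: turning takes under 0.1 N m, 0.1 to 0.2 N m at the stop is plenty, 0.45 N m damages it.
- clay_fish: flat fired-clay fish, unglazed, 142 mm long (its x axis, head to +x: from -80 to +62 mm), 16 mm thick; its middle part (x from -40 to +40 mm) has parallel sides 44 mm apart (y); 0.16 kg; origin at the centre of the middle part's underside. It starts lying flat across the mouth of the recess, on the box's top.
- ware_board: plywood ware board, fixed, 220 (x) x 240 (y) x 18 mm (z) lying on the table; origin at the centre of its underside, so its top is 18 mm above. A clay star lies on it near a far (+x) corner (about 75 mm to +x, 70 mm to one side of the middle); the near half is free.
- clay_star: flat five-pointed clay star, 54 mm across, 10 mm thick, lying on the ware board near its far edge; bystander
- pinch_pot: small clay cup, 34 mm across, 24 mm high, standing on a far corner of the control box's top; bystander
- glaze_jar: capped jar, 60 mm across, 85 mm high, behind; bystander
- water_cup: blue mug, 76 mm across, 90 mm high, behind; bystander
- wood_rib: flat wooden scraper 50 x 110 x 8 mm lying at the back; bystander
- clay_leaf: flat clay leaf about 115 x 36 x 10 mm lying at the left; bystander
- modelling_knife: wooden-handled spatula 180 mm long lying at the right; bystander
Mind the look-alikes: they are no part of the job. Leave any red or yellow look-alike of the clay_fish alone.

How it is judged (in metres and radians):
On the way, in this order (a step that is already met when the one before it is completed fails the run):
1. the clay fish lies flat and let go on the ware board (x of clay_fish in the frame of ware_board between -0.095 and 0.095 m and y of clay_fish in the frame of ware_board between -0.105 and 0.105 m and z of clay_fish in the frame of ware_board between 0.013 and 0.022 m and angle between clay_fish's own z axis and vertical below 0.1 rad and linear speed of clay_fish below 0.02 m/s and contact force between the fingers and clay_fish below 0.1 N), for 0.2 s.
2. the knob is pressed in and turned under its gate (z of knob_top in the frame of control_box below 0.1005 m and angle between the x axis of knob and the y axis of control_box, either way round above 0.73 rad), for 0.05 s.
At the end, for the whole second after the job is handed in: The clay fish lies flat (within 0.1 rad) and still on the ware board, its origin at least 15 mm inside the edges; the knob is turned more than 0.73 rad clockwise from the box's y axis, past its gate, fully up (top 101.5 mm or more above the box's underside) and still (x of clay_fish in the frame of ware_board between -0.095 and 0.095 m and y of clay_fish in the frame of ware_board between -0.105 and 0.105 m and z of clay_fish in the frame of ware_board between 0.013 and 0.022 m and angle between clay_fish's own z axis and vertical below 0.1 rad and linear speed of clay_fish below 0.02 m/s and z of knob_top in the frame of control_box above 0.1015 m and angle between the x axis of knob and the y axis of control_box, either way round above 0.73 rad and angular speed of knob below 0.05 rad/s); the robot touches nothing.
It fails at once if the knob's works are forced: more than 28 N between the knob and its gate, stop or bottom inside the box (contact force between knob and control_box above 28 N).
It fails at once if the robot presses on the control box (not the knob) with more than 20 N (contact force between any of the fingers, the arm and control_box above 20 N).
It fails at once if a bystander is shifted by more than 20 mm (distance of any of clay_star, pinch_pot, glaze_jar, water_cup, wood_rib, clay_leaf, modelling_knife from where it was at the start of the episode above 0.02 m).
It also fails if it takes over 72 s, if anything falls off the work surface, if the arm or the gripper's body presses on something with over 40 N, if the wrist force passes 120 N, or if a joint passes its speed limit or range.

## Working session

There is one attempt and no reset: what is moved stays moved. The work goes in short steps, each a Python script; the robot and the scene stay as the last script left them, time stands still between calls to the robot, and variables do not carry over. Pictures are saved under pics/ and viewed, at most 12 in all, crops included, and the job is handed in when it is done.

```bash
mkdir -p pics; cat > h.py <<'E'
import numpy as np, cv2
from scipy.spatial.transform import Rotation as R
from bench import robot
def rot(o):
    o=np.array(o,float)
    if o.shape==(3,3): return o
    if o.size==4: return R.from_quat(o).as_matrix()
    return R.from_euler('xyz',o).as_matrix()
def ray(im,px):
    f=240/np.tan(np.radians(im['fovy'])/2)
    d=np.array([(px[0]-im['cx'])/f,(px[1]-im['cy'])/f,1.])
    return np.array(im['eye'],float),rot(im['orientation'])@d
def onplane(im,px,z):
    e,d=ray(im,px); return (e+d*(z-e[2])/d[2])
def proj(im,p):
    f=240/np.tan(np.radians(im['fovy'])/2)
    c=rot(im['orientation']).T@(np.array(p,float)-np.array(im['eye']))
    return np.array([im['cx']+f*c[0]/c[2],im['cy']+f*c[1]/c[2]])
E
python3 - <<'E'
from h import *
for n in ['top','scene']:
    im=robot.get_image(n); cv2.imwrite(f'pics/{n}0.png',im['img']); print({k:v for k,v in im.items() if k!='img'})
print(robot.current_eef_rot(),robot.current_t())
E
```

```text
{'fovy': 49.921656681684716, 'cx': 320.7827700011548, 'cy': 251.3156910043688, 'eye': array([ 352.7268524 ,   54.90728219, 1332.15910129]), 'orientation': array([-2.99543807, -0.0114915 , -1.59591437])}
{'fovy': 52.39385113327636, 'cx': 323.256065759442, 'cy': 233.67588714854742, 'eye': array([1053.43897134, -380.80886259, 1037.66508106]), 'orientation': array([-2.53406406,  0.00986543,  0.85029019])}
[-3.14007184e+00 -3.19268928e-04  2.78882070e+00] 0.1
```

View pics/top0.png

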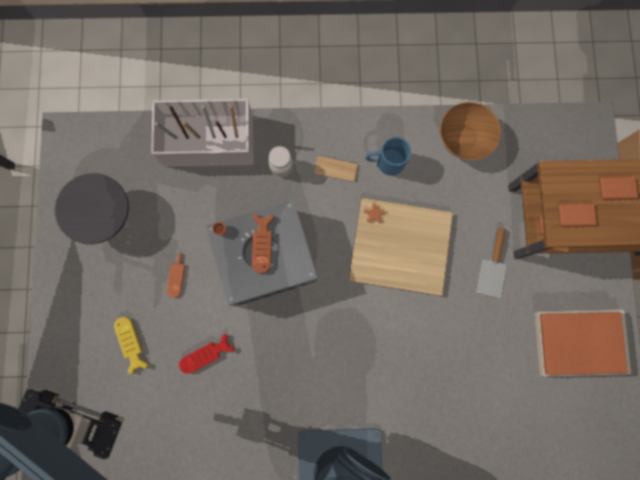

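View pics/scene0.png

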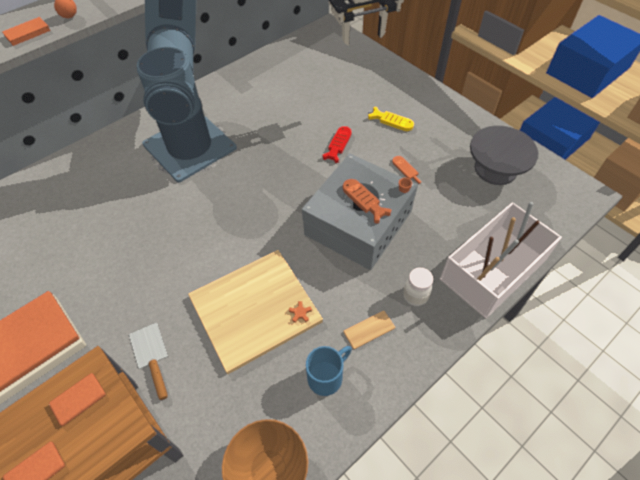

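The top view shows the box at about (262,253) with the fish across it: head near (262,270), tail near (263,218). The ware board is at (402,247) and the star at (375,213). The red and yellow fish look-alikes are lower left. Next I'll get coarse positions and a wrist view.

```bash
python3 - <<'E'
from h import *
im=robot.get_image('top'); I=im['img']
hsv=cv2.cvtColor(I,cv2.COLOR_BGR2HSV)
def big(m,x0,y0,x1,y1):
    k=np.zeros_like(m);k[y0:y1,x0:x1]=m[y0:y1,x0:x1]
    c,_=cv2.findContours(k,cv2.RETR_EXTERNAL,cv2.CHAIN_APPROX_NONE);return max(c,key=cv2.contourArea)
b=big(cv2.inRange(hsv,(10,50,120),(30,255,255)),340,190,465,305)
r=cv2.minAreaRect(b); print('board',r)
P=np.array([onplane(im,p,18) for p in cv2.boxPoints(r)]);print(P.round(1),P.mean(0))
f=big(cv2.inRange(hsv,(0,110,60),(14,255,255)),240,205,285,280)
r=cv2.minAreaRect(f);print('fish',r)
P=np.array([onplane(im,p,126) for p in cv2.boxPoints(r)]);print(P.round(1),P.mean(0))
for p in [(208,222),(292,204),(316,278),(232,304)]: print(onplane(im,p,110).round(1))
c=P.mean(0)
# wrist view
robot.move_ptp([c[0]-60,c[1],380],[np.pi,0,np.pi])
w=robot.get_image('wrist');print({k:v for k,v in w.items() if k!='img'},robot.current_t(),robot.current_qpos())
cv2.imwrite('pics/w1.png',w['img'])
E
```

```text
board ((401.15765380859375, 246.36599731445312), (95.63816833496094, 85.42569732666016), 9.039482116699219)
[[ 467.4  -30.7   18. ]
 [ 688.   -73.1   18. ]
 [ 642.2 -318.7   18. ]
 [ 423.2 -270.5   18. ]] [ 555.17854991 -173.22607695   18.        ]
fish ((261.76812744140625, 243.3699188232422), (20.02492904663086, 57.553836822509766), 2.726310968399048)
[[485.6 203.  126. ]
 [623.3 195.7 126. ]
 [619.9 148.1 126. ]
 [482.2 156.1 126. ]] [552.72956377 175.73341389 126.        ]
[610.  306.3 110. ]
[649.9 103.3 110. ]
[468.4  49.3 110. ]
[411.7 248.6 110. ]
{'fovy': 60.80247729579845, 'cx': 322.4956653486371, 'cy': 243.82448680587183, 'eye': array([411.30054461, 176.80345719, 583.80980513]), 'orientation': array([2.84615574e+00, 6.98280276e-05, 1.57155785e+00])} 2.0083 [ 1.30600727e-01  1.55446774e-01  1.19235456e+00  2.30459042e-04
  1.79463210e+00 -1.44125277e+00]
```

View pics/w1.png

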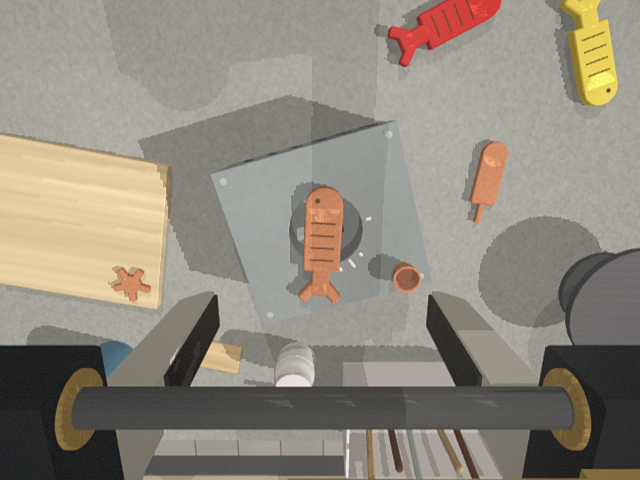

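The wrist view shows the fish with its head at (323,190), tail fork at (320,300) and middle at about (323,232). It lies over the recess, centred near (326,230), and the pinch pot is clear at (406,278). Next: measure the fish, grasp it and place it.

```bash
python3 - <<'E'
from h import *
w=robot.get_image('wrist');I=w['img'];hsv=cv2.cvtColor(I,cv2.COLOR_BGR2HSV)
m=cv2.inRange(hsv,(0,90,60),(16,255,255));k=np.zeros_like(m);k[180:305,290:350]=m[180:305,290:350]
k=cv2.morphologyEx(k,cv2.MORPH_CLOSE,np.ones((5,5)))
c=max(cv2.findContours(k,cv2.RETR_EXTERNAL,cv2.CHAIN_APPROX_NONE)[0],key=cv2.contourArea)[:,0]
P=np.array([onplane(w,p,126)[:2] for p in c])
print(P.min(0),P.max(0))
# middle: rows of contour within mid part, left/right sides
hx=P[:,0].min()
mid=P[(P[:,0]>hx+28)&(P[:,0]<hx+92)]
cy=np.median(P[:,1])
L=mid[mid[:,1]>cy];Rr=mid[mid[:,1]<=cy]
pl=np.polyfit(L[:,0],L[:,1],1);pr=np.polyfit(Rr[:,0],Rr[:,1],1)
s=(pl[0]+pr[0])/2;yaw=np.pi+np.arctan(s);ox=hx+62*np.cos(yaw-np.pi)+0
oy=(np.polyval(pl,ox)+np.polyval(pr,ox))/2
print('slopes',pl,pr,'width',np.polyval(pl,ox)-np.polyval(pr,ox),'origin',ox,oy,'yaw',yaw)
robot.move_gripper(0.70)
robot.move_linear([ox,oy,180],[np.pi,0,yaw],speed=150)
robot.move_linear([ox,oy,112.5],speed=60,f_stop=6)
print(robot.current_tcp_pos(),robot.current_contact_force())
robot.move_gripper(0.3)
print(robot.current_gripper_width(),robot.current_finger_force(),robot.current_contact_force())
robot.move_linear([ox,oy,220],speed=120)
print(robot.current_gripper_width(),robot.current_contact_force(),robot.current_t())
im=robot.get_image('wrist');cv2.imwrite('pics/w2.png',im['img'])
im=robot.get_image('top');cv2.imwrite('pics/t2.png',im['img'])
E
```

```text
[482.76930704 147.27441374] [624.90333509 199.54026765]
slopes [-5.94762908e-02  2.30309693e+02] [-5.59499495e-02  1.85709081e+02] width 42.67993292539643 origin 544.6663093316671 176.574994516991 yaw 3.083943482697203
[545.07169378 176.61884898 113.00495955] [-0.74878275  0.13979827  0.63130974]
0.29847756605749115 0.0 [ 0.62271927  0.12894721 -0.87141706]
0.3024787394843094 [0.47748094 0.41727895 0.09962805] 7.3583
```

View pics/w2.png

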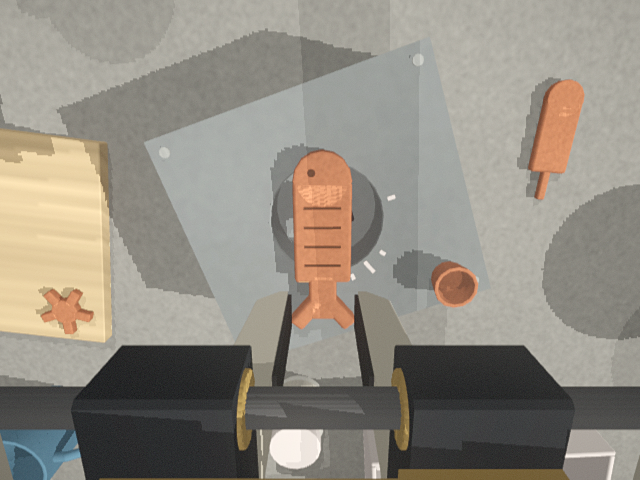

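The fish still lies on the box: its middle is at (323,230), and the fingers closed to 0.30 without touching it. I'll triangulate the fish and box heights.

```bash
python3 - <<'E'
from h import *
w=robot.get_image('wrist');t=robot.get_image('top')
def cen(im,x0,y0,x1,y1):
    hsv=cv2.cvtColor(im['img'],cv2.COLOR_BGR2HSV);m=cv2.inRange(hsv,(0,90,50),(16,255,255));k=np.zeros_like(m);k[y0:y1,x0:x1]=m[y0:y1,x0:x1]
    k=cv2.morphologyEx(k,cv2.MORPH_CLOSE,np.ones((5,5)))
    c=max(cv2.findContours(k,cv2.RETR_EXTERNAL,cv2.CHAIN_APPROX_NONE)[0],key=cv2.contourArea);M=cv2.moments(c)
    print(cv2.minAreaRect(c)); return np.array([M['m10'],M['m01']])/M['m00'],c[:,0]
a,ca=cen(w,270,140,370,335)
print('wrist centroid',a,[onplane(w,a,z).round(1) for z in (90,126,160)])
P=np.array([onplane(w,p,126)[:2] for p in ca]);print('extent',P.min(0),P.max(0))
s=robot.get_image('scene')
b,cb=cen(s,335,170,395,225)
print('scene centroid',b,[onplane(s,b,z).round(1) for z in (90,126,160)])
print('eyes',w['eye'],robot.current_tcp_pos(),robot.current_eef_rot())
for nm,(p) in {'box TL':(145,143),'TR':(430,39)}.items():print(nm,onplane(w,p,110))
v=t['img'][190:320,190:340];u=s['img'][140:280,280:440]
cv2.imwrite('pics/c3.png',np.hstack([cv2.resize(v,(400,480),interpolation=cv2.INTER_CUBIC),cv2.resize(u,(400,480),interpolation=cv2.INTER_CUBIC)]))
E
```

```text
((322.4999694824219, 238.99996948242188), (62.99999237060547, 177.99996948242188), -0.0)
wrist centroid [322.14792922 235.09052328] [array([556.5, 175.9,  90. ]), array([546.5, 176.5, 126. ]), array([537. , 177.1, 160. ])]
extent [483.68476335 147.21690832] [625.56323144 199.86309335]
((365.412353515625, 199.63287353515625), (55.482933044433594, 19.733081817626953), 42.87890625)
scene centroid [364.37234688 198.71942591] [array([540.6, 193.2,  90. ]), array([560. , 171.4, 126. ]), array([578.4, 150.8, 160. ])]
eyes [463.42091689 181.74700429 423.25047455] [544.36323781 176.53793116 219.32205039] [-3.14137411e+00 -1.22840492e-03  3.08396477e+00]
box TL [472.26449059  48.62105869 110.        ]
TR [414.0660828  259.20196265 110.        ]
```

View pics/c3.png

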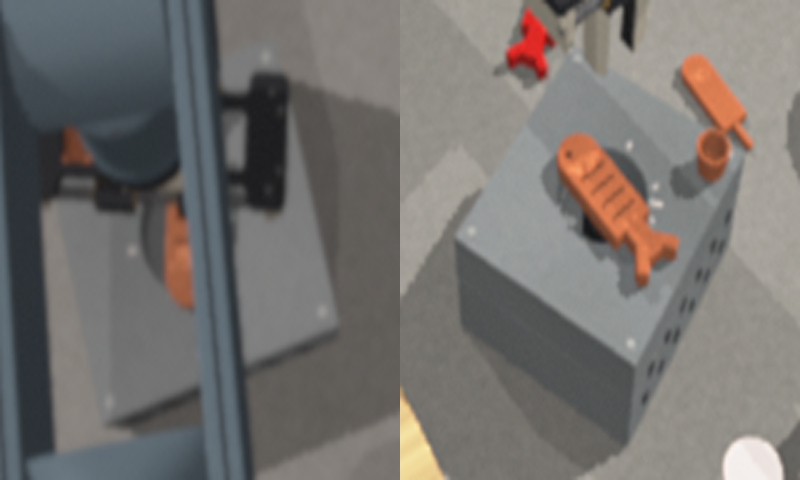

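```bash
python3 - <<'E'
from h import *
w=robot.get_image('wrist');s=robot.get_image('scene');t=robot.get_image('top')
p=robot.current_tcp_pos();print(p, 'w',proj(w,p),'s',proj(s,p),'t',proj(t,p))
for dy in(-14,14): print(dy,[proj(i,[p[0],p[1]+dy,p[2]]).round(1) for i in (w,s,t)])
print('fish o',[proj(i,[544.7,176.6,126]).round(1) for i in (w,s,t)])
cv2.imwrite('pics/s4.png',cv2.resize(s['img'][60:240,280:520],(800,600),interpolation=cv2.INTER_CUBIC))
E
```

```text
[544.59980601 176.54213357 219.73017215] w [321.67613216 278.30445013] s [363.72782125 167.33960395] t [257.07778793 239.89241028]
-14 [array([295.6, 279.7]), array([359.2, 170.4]), array([263.5, 239.7])]
14 [array([347.9, 276.9]), array([368.2, 164.3]), array([250.7, 240. ])]
fish o [array([322.1, 232.2]), array([361.5, 193.9]), array([261.4, 246.5])]
```

View pics/s4.png

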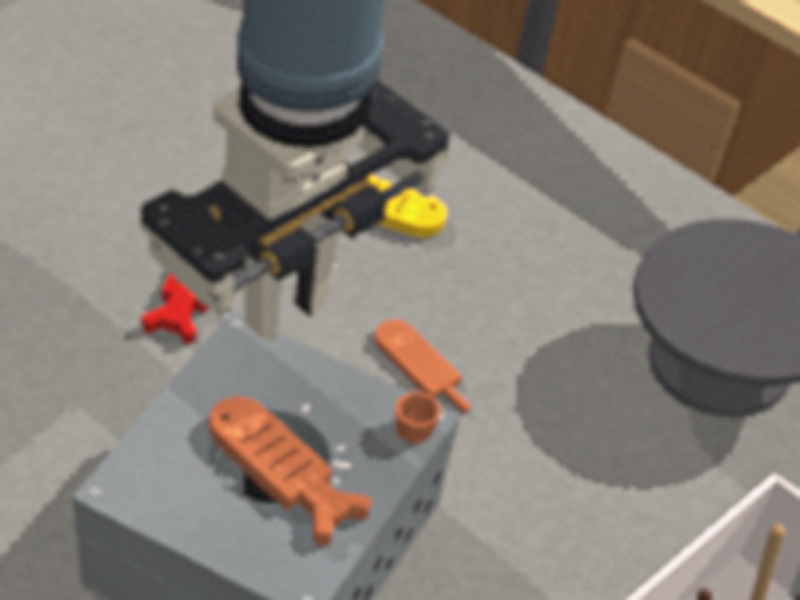

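Fingertips appear about 10 px from where the reported TCP projects (seen at (367,157), predicted (364,167)). That would put the real fingertips about 20 mm above the stated TCP. I'll touch the free table gently with the fingers to calibrate the height.

```bash
python3 - <<'E'
from h import *
w=robot.get_image('wrist');s=robot.get_image('scene');p=robot.current_tcp_pos()
for dz in (0,15,20,25): print(dz,proj(w,p+[0,0,dz]).round(1),proj(s,p+[0,0,dz]).round(1))
robot.move_ptp([350,60,60],[np.pi,0,np.pi])
robot.move_gripper(0.0)
f0=robot.current_contact_force()
hit=robot.move_linear([350,60,-32],speed=25,f_stop=4)
print(hit,robot.current_tcp_pos(),robot.current_contact_force()-f0)
w=robot.get_image('wrist');cv2.imwrite('pics/w5.png',w['img'])
z=robot.current_tcp_pos()[2]
robot.move_linear([350,60,z+60],speed=150)
print(robot.current_t(),proj(w,[350,60,0]),robot.current_gripper_width())
E
```

```text
0 [321.6 277.8] [363.7 167.3]
15 [321.5 289. ] [364.1 162.7]
20 [321.5 293. ] [364.3 161.1]
25 [321.5 297.3] [364.4 159.6]
False [350.02262296  60.00484411 -31.96656355] [0.47680698 0.32570978 0.38569779]
14.0 [321.5194183  303.22601528] 0.0045501700601074165
```

View pics/w5.png

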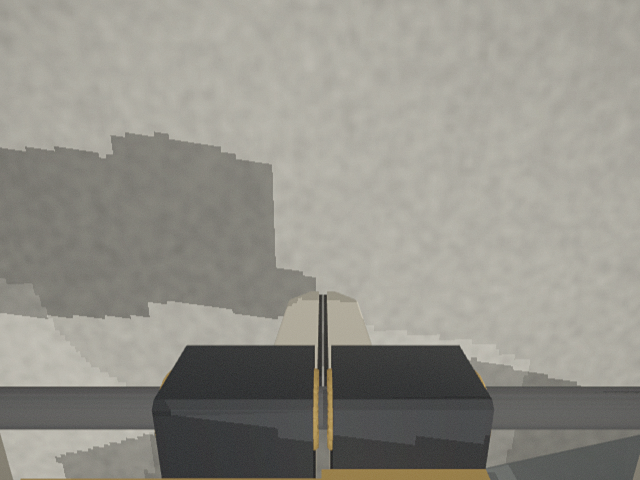

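The fingers are shut with tips at about (322,293), and their shadow meets them closely. Still no contact at reported z = -32, so I'll go further down.

```bash
python3 - <<'E'
from h import *
robot.move_linear([350,60,-28],speed=120)
f0=robot.current_contact_force()
hit=robot.move_linear([350,60,-60],speed=15,f_stop=4)
p=robot.current_tcp_pos();print(hit,p,robot.current_contact_force()-f0,robot.current_qpos(),robot.current_eef_rot())
w=robot.get_image('wrist');s=robot.get_image('scene');print(w['eye'],w['orientation'],robot.current_t())
for z in(0,20): print(z,proj(w,[350,60,z]),proj(s,[350,60,z]))
cv2.imwrite('pics/s6.png',cv2.resize(s['img'][60:240,200:440],(800,600),interpolation=cv2.INTER_CUBIC))
robot.move_linear([350,60,p[2]+20],speed=100)
E
```

```text
True [349.99667092  59.98542382 -38.45482741] [-1.65670769 -0.69213989  6.83289853] [-1.47531784e-01  2.36504924e-01  2.24863071e+00 -7.14096897e-05
  6.56656997e-01 -1.71835963e+00] [-3.14157895e+00 -2.04215052e-04 -3.14150457e+00]
[268.83584856  60.50025328 165.72318228] [2.84555157e+00 2.73963767e-04 1.57080108e+00] 15.6833
0 [321.47359072 309.57594418] [277.97392203 204.22006547]
20 [321.33993928 331.92632751] [277.33008788 199.57979613]
```

View pics/s6.png

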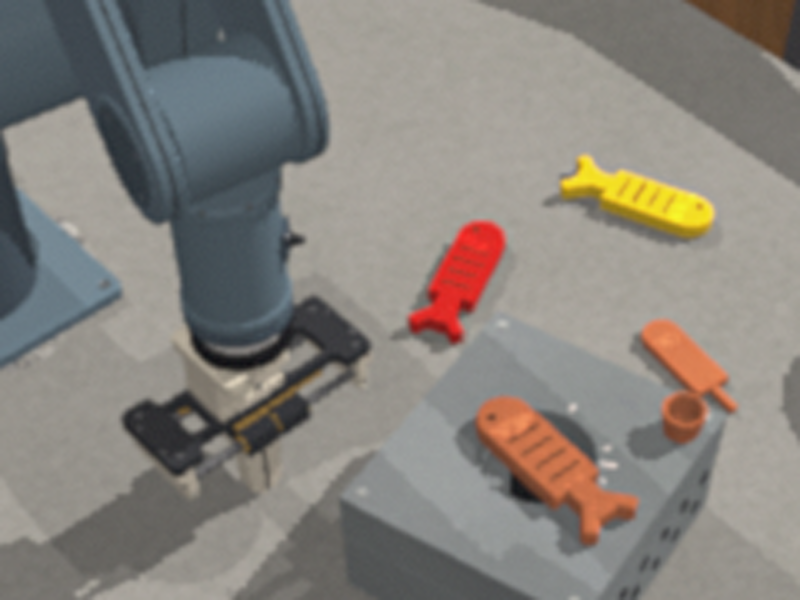

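Contact came at reported z = -38.4, and the scene view puts the tips at (279,207), where table level projects. So the fingertips sit 38 mm above the reported TCP. I'll apply that offset and do the grasp.

```bash
cat >> h.py <<'E'
OFF=-38.2   # reported TCP z = true tip z + OFF
def lin(x,y,z,yaw=None,**k): return robot.move_linear([x,y,z+OFF],None if yaw is None else [np.pi,0,yaw],**k)
E
python3 - <<'E'
from h import *
import sys
x,y,yaw=544.7,176.6,3.084
lin(350,60,170,speed=200); robot.move_gripper(0.7)
robot.move_ptp([x,y,170+OFF],[np.pi,0,yaw])
hit=lin(x,y,112.5,speed=60,f_stop=5)
print('hit',hit,robot.current_tcp_pos()[2]-OFF)
robot.move_gripper(0.3)
print(robot.current_gripper_width(),robot.current_finger_force(),robot.current_t())
if not .42<robot.current_gripper_width()<.55: sys.exit('no grasp')
lin(x,y,180,speed=120)
print(robot.current_gripper_width(),robot.current_contact_force(),robot.current_t())
c,s=np.cos(-.187),np.sin(-.187);tx,ty=555.2-15*c+45*s,-173.2-15*s-45*c
robot.move_ptp([tx,ty,90+OFF],[np.pi,0,np.pi-.187])
w=robot.get_image('scene');cv2.imwrite('pics/s7.png',w['img'])
print(tx,ty,robot.current_gripper_width(),robot.current_contact_force(),robot.current_t())
hit=lin(tx,ty,20.5,speed=40,f_stop=4)
print(hit,robot.current_tcp_pos()[2]-OFF)
robot.move_gripper(0.66); lin(tx,ty,150,speed=150)
robot.move_ptp([480,170,290+OFF],[np.pi,0,np.pi]);robot.move_gripper(0.0)
for n in('wrist','top'): cv2.imwrite(f'pics/{n}8.png',robot.get_image(n)['img'])
print(robot.current_t())
a,b=cv2.imread('pics/wrist8.png'),cv2.imread('pics/top8.png')
cv2.imwrite('pics/c8.png',np.hstack([cv2.resize(a,(480,360)),cv2.resize(b[170:320,340:470],(312,360))]))
E
```

```text
hit False 112.89650167663702
0.46755962070283646 30.00044882297516 20.5583
0.4668056110169345 [-0.03286198 -0.72376268 -2.72769579] 21.275
532.0954624637913 -214.62680708475997 0.47333544144215706 [-0.20869956  0.36802133 -1.79994508] 22.8167
False 20.756754291740307
28.95
```

View pics/c8.png

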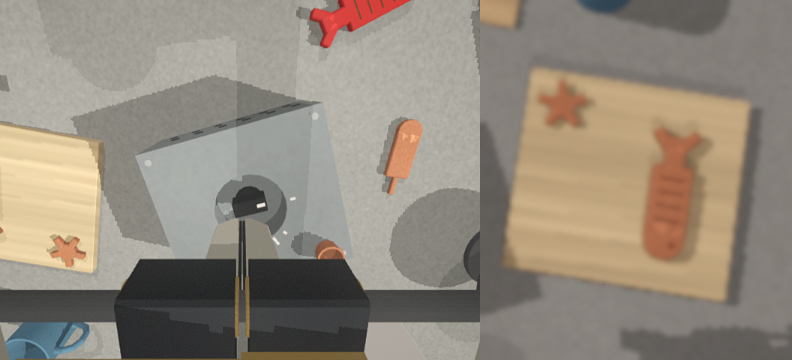

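The fish lies on the board away from the star, and the recess is visible at about (250,203) in the half-picture, with the knob's dash at (262,205). Next I'll measure the recess and knob.

```bash
python3 - <<'E'
from h import *
lin(455,170,290,speed=150)
w=robot.get_image('wrist');I=w['img'];cv2.imwrite('pics/w9.png',I)
np.save('w9.npy',{k:v for k,v in w.items()},allow_pickle=True)
g=cv2.cvtColor(I,cv2.COLOR_BGR2GRAY)
c=proj(w,[542,172,104]);print(c)
m=cv2.inRange(I,(200,200,200),(255,255,255))
n,_,st,ce=cv2.connectedComponentsWithStats(m)
for i in range(1,n):
    if 6<st[i,4]<300 and ce[i][1]<300: print(ce[i].round(1),st[i,4],onplane(w,ce[i],110).round(1))
x0,y0=int(c[0])-100,int(c[1])-75
cv2.imwrite('pics/k9.png',cv2.resize(I[y0:y0+150,x0:x0+200],(800,600),interpolation=cv2.INTER_CUBIC));print(x0,y0,robot.current_t())
E
```

```text
[324.04408886 305.06783683]
[388.6 289.9] 17 [523.8 231.2 110. ]
224 230 29.3167
```

View pics/k9.png

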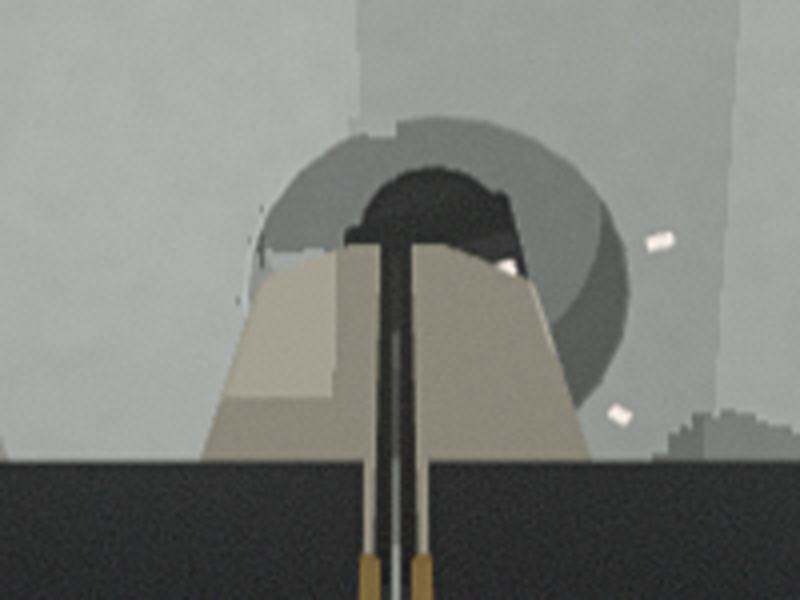

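The fingers hide the knob here: the recess rim spans about (252..630) in the crop and the dash is at (507,267). I'll shift forward so the view clears.

```bash
python3 - <<'E'
from h import *
lin(590,172,290,speed=200)
w=robot.get_image('wrist');I=w['img'];cv2.imwrite('pics/w10.png',I)
np.save('w10.npy',w,allow_pickle=True)
c=proj(w,[542,172,104]);print(c)
m=cv2.inRange(I,(185,185,185),(255,255,255))
n,_,st,ce=cv2.connectedComponentsWithStats(m)
for i in range(1,n):
    if 6<st[i,4]<300 and ce[i][1]<330: print(ce[i].round(1),st[i,4],onplane(w,ce[i],110).round(1))
print(robot.current_t())
J=I.copy();cv2.imwrite('pics/v10.png',J[0:340])
E
```

```text
[322.03513159 160.78657731]
[430.1   5.5] 28 [426.8 253.1 110. ]
[423.3   6.7] 7 [427.6 248.1 110. ]
[181.8  81.1] 82 [479.6  61.5 110. ]
[111.9 132.5] 11 [518.7   0.6 110. ]
[394.3 139. ] 31 [523.8 231.2 110. ]
[111.  155.5] 14 [537.1  -2.9 110. ]
[347.7 151.7] 55 [534.1 193.3 110. ]
[382.7 193. ] 23 [568.4 223.6 110. ]
[369.6 206.3] 54 [579.9 212.9 110. ]
[353.1 215.3] 22 [587.8 198.9 110. ]
[252.9 281.8] 55 [649.7 109.1 110. ]
30.1917
```

View pics/v10.png

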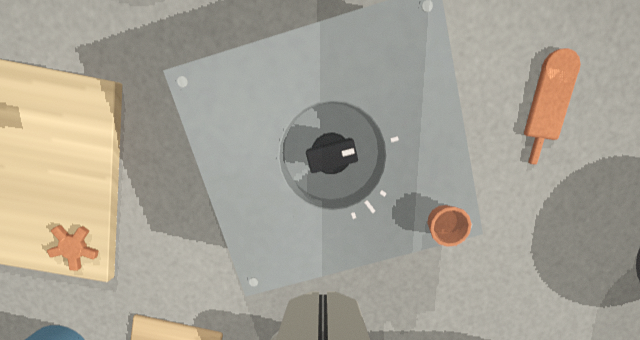

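The knob is up and off. The recess centre is at about (332,155), the dash at (348,152) and screws at (182,81), (428,5) and (253,282). These give a box centre of (538.3,179.7) and box yaw of 0.272, with the knob along about 105°. Next: go in, grip it gently and check side force.

```bash
python3 - <<'E'
from h import *
x,y,yaw=538.3,179.7,1.836
robot.move_gripper(0.36)
robot.move_ptp([x,y,150+OFF],[np.pi,0,yaw])
print(robot.current_qpos().round(2) if hasattr(robot.current_qpos(),'round') else robot.current_qpos())
f0=np.array(robot.current_contact_force());t0=np.array(robot.current_ft_torque())
hit=lin(x,y,85,speed=60,f_stop=4)
print('hit',hit,robot.current_tcp_pos()[2]-OFF,robot.current_contact_force()-f0)
ty=np.array([np.sin(yaw),-np.cos(yaw),0])
for g in(.25,.23,.215):
    robot.move_gripper(g); f=robot.current_contact_force()-f0
    print(g,robot.current_gripper_width(),robot.current_finger_force(),'side',f@ty,f.round(2),(robot.current_ft_torque()-t0).round(3),robot.current_t())
E
```

```text
[ 0.13  0.34  1.59 -0.    1.21 -0.14]
hit False 85.45859457060358 [0.46478059 0.44241697 0.82016464]
0.25 0.25047699076980284 0.0 side -0.7986166756889179 [-0.75 -0.29 -0.45] [-0.035  0.038  0.016] 33.8083
0.23 0.22410437321809315 0.0 side 1.1309686634761804 [1.09 0.31 0.43] [-0.011  0.005 -0.046] 34.0833
0.215 0.21527481902446122 2.3855241760611534 side -1.1091563338093156 [-1.11 -0.15  1.74] [-0.086  0.276 -0.083] 34.3333
```

```bash
cat >> h.py <<'E'
def avg(n=5):
    a=[]
    for _ in range(n):
        a.append(np.r_[robot.current_contact_force(),robot.current_ft_torque()]); robot.sleep(0.01)
    return np.mean(a,0)
E
python3 - <<'E'
from h import *
x,y,yaw=538.3,179.7,1.836
robot.move_gripper(0.1); print('grip',robot.current_gripper_width(),robot.current_finger_force())
a0=avg(); print(a0.round(3))
lin(x,y,77.8,speed=25,f_stop=18)
a=avg(); print('press',robot.current_tcp_pos()[2]-OFF,(a-a0).round(3),robot.current_gripper_width())
q0=np.array(robot.inverse_kinematics([x,y,77.8+OFF],[np.pi,0,yaw])); print(q0-robot.current_qpos())
if 5<a[2]-a0[2]<16:
    for d in (.2,.5,.76):
        q=q0.copy();q[5]+=d; robot.move_j(q); b=avg(); print(d,(b-a).round(3),robot.current_eef_rot()[2],robot.current_t())
        if abs(b[5]-a[5])>.2: break
E
```

```text
grip 0.21729733062853362 29.96319204568863
[-2.062 -0.501  1.434 -0.211  0.51  -0.049]
press 78.45109944181291 [-2.316 -0.52   8.041 -0.149  0.561  0.023] 0.21207507450693186
[-3.74141528e-05  9.71334163e-04  3.25833252e-04  1.33551139e-04
 -1.33731308e-03 -9.18229221e-06]
0.2 [ 0.002 -0.172 -0.273  0.039  0.047 -0.001] 1.635950166926019 35.425
0.5 [ 0.094  0.108 -0.43   0.062  0.085 -0.008] 1.335997919286132 35.8583
0.76 [-0.289  0.017 -0.336  0.131  0.067  0.021] 1.0759289101055423 36.2583
```

```bash
python3 - <<'E'
from h import *
x,y,yaw=538.3,179.7,1.836
q0=np.array(robot.inverse_kinematics([x,y,77.8+OFF],[np.pi,0,yaw-.76])); q0[5]-=.76
a=avg(8);d=.76;log=[]
while d<1.56:
    d+=.02; q=q0.copy();q[5]+=d; robot.move_j(q); robot.sleep(.02); b=avg(4); m=b-a; log.append((round(d,2),round(m[5],3)))
    if abs(m[5])>.1: 
        b=avg(6); 
        if abs(b[5]-a[5])>.1: break
print(log); print((avg()-a).round(3),robot.current_eef_rot()[2],yaw-robot.current_eef_rot()[2],robot.current_t())
E
```

```text
[(0.78, np.float64(0.011)), (0.8, np.float64(0.012)), (0.82, np.float64(-0.013)), (0.84, np.float64(0.002)), (0.86, np.float64(0.023)), (0.88, np.float64(0.05)), (0.9, np.float64(0.133))]
[-0.785 -1.228  0.143 -0.124  0.004  0.136] 0.9365240050286987 0.8994759949713014 38.5167
```

The stop is felt at 0.90 rad with about 0.135 N m. I'll back off slightly, let go, withdraw and look.

```bash
python3 - <<'E'
from h import *
x,y,yaw=538.3,179.7,1.836
q=np.array(robot.inverse_kinematics([x,y,77.8+OFF],[np.pi,0,yaw-.87])); robot.move_j(q); print(avg().round(3))
robot.move_gripper(0.36); robot.sleep(.3)
lin(x,y,150,speed=80); lin(590,172,290,np.pi,speed=150)
robot.sleep(.2)
w=robot.get_image('wrist');t=robot.get_image('top');print(robot.current_t())
cv2.imwrite('pics/c11.png',np.hstack([cv2.resize(w['img'][80:230,250:450],(480,360),interpolation=cv2.INTER_CUBIC),cv2.resize(t['img'][170:320,340:470],(312,360))]))
m=cv2.inRange(w['img'],(185,)*3,(255,)*3);n,_,st,ce=cv2.connectedComponentsWithStats(m)
for i in range(1,n):
    if 6<st[i,4]<300 and 250<ce[i][0]<400 and 100<ce[i][1]<230:
        p=onplane(w,ce[i],104)[:2]-[538.3,179.7]; print(ce[i].round(1),p.round(1),np.hypot(*p),'cw',np.pi/2+.272-np.arctan2(p[1],p[0]))
E
```

```text
[-4.714 -0.9    8.859 -0.244  1.14   0.051]
43.2667
[394.  138.3] [-14.2  52.3] 54.22069999850452 cw 0.007415215043842016
[344.9 165. ] [ 7.8 11.8] 14.111615081573678 cw 0.8564409829327168
[382.7 192.3] [31.1 44.8] 54.56812338688934 cw 0.879301512669709
[369.5 205.7] [42.9 33.8] 54.606058571205004 cw 1.1754388361163157
[353.3 214.5] [50.8 19.8] 54.538995193029464 cw 1.470546058389163
```

View pics/c11.png

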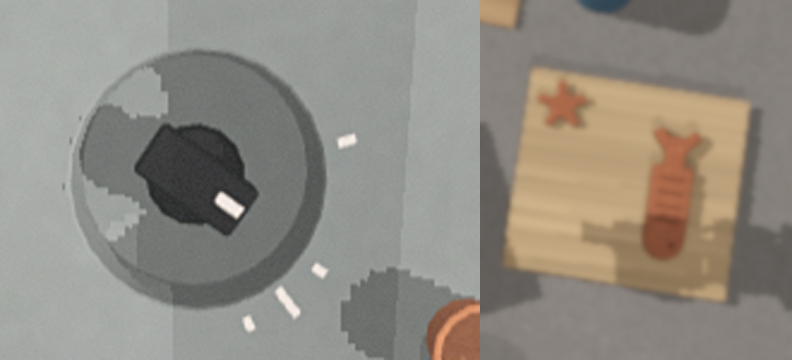

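The dash sits at 0.856 rad clockwise, just short of the stop at about 0.89, and the fish is flat on the board. From above I can't tell whether the knob is fully up, so I'll touch its top lightly to check.

```bash
python3 - <<'E'
from h import *
x,y=538.3,179.7
robot.move_gripper(0.0)
robot.move_ptp([x,y,125+OFF],[np.pi,0,.97]); lin(x,y,107,speed=60); robot.sleep(.1)
a=avg()
for z in (105,104,103,102.5):
    lin(x,y,z,speed=15); b=avg()-a; print(z,robot.current_tcp_pos()[2]-OFF,b[2].round(2))
    if b[2]>2: break
lin(x,y,190,speed=120); print(robot.current_t())
E
```

```text
105 105.04281949549878 -0.2
104 103.98038704501258 -0.27
103 103.35245454867567 3.38
48.25
```

The touch met the top at about 103.5 mm with the 3 N preload, so the knob is fully up and caught.

```bash
python3 - <<'E'
from h import *
robot.sleep(.5); print(robot.current_t(),robot.hand_in())
E
```

```text
the job is handed in; nothing more can be done
48.75 None
```

The job is handed in at 48.75 s (no verdict came back): the fish lies flat on the ware board, and the knob is caught fully up in the on position, about 0.86 rad clockwise.

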